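Hold a walnut temple blank in the slot of the dust extraction box

ROBOT

A 6-joint arm with a two-finger parallel gripper is mounted at the origin on the work surface. World frame = base frame: x ahead of the robot, y to its left, z up, the work surface at z = 0. Lengths are in m, angles in rad, forces in N, time in s.
With the tool pointing down it reaches from about 0.35 to 0.775 m from the base axis. Payload 7.3 kg.
Tool frame: the origin (TCP) lies on the centre line of the jaws, within the pads' length; the fingertips stand 25 mm ahead of it and the grasp point (between the pads) lies 6 mm ahead of it; z points along the fingers, y is the line along which they close (so a half turn about z gives the same grasp; the last joint's range is limited). The gripper opens to 92 mm and grips with 3 to 60 N. Pads are 19 mm wide; open, the fingers measure 130 mm over their backs; the gripper's body (75 mm by 190 mm) begins 47 mm behind the grasp point.
Start: joints at [-1.269, 0.342, 1.524, -0, 1.275, -0.146], TCP at [0.227, -0.473, 0.252] pointing down, gripper open.
Joint ranges: [-2.53, 2.53], [-0.77, 2.02], [0.04, 2.7], [-1, 4.14], [0.28, 2.66], [-3.11, 3.11]. Speed limits (rad/s): [2.57, 2.57, 3.14, 3.14, 3.14, 3.14].

INTERFACE

Orientations are given as [roll, pitch, yaw] about the fixed x, y, z axes, in that order (R = Rz(yaw) Ry(pitch) Rx(roll)).
In Python, from cell import status, read_camera, camera_info, ticket, models gives the robot as it stands.
- The arm moves only by the tool send_rows, never from a script. Its argument "plan" is a list of rows, each an object with "offset": the shift along the tool's x, y, z in mm, a list of three; "yaw": the turn about the tool's z in rad. In form: [{"offset": [dx, dy, dz], "yaw": yaw}, ...]. A call has 1 to 20 rows; each row shifts and turns the commanded pose from where the row before left it, along the tool's axes as they then stand; what a row does not reach is not made up. A row lasts 1/10 s, in which the tool goes at most 50 mm and 8.59 degrees, less where a joint would pass 70% of its speed; a pose out of reach is approached as far as the arm can. A call is refused whole if a number of a shift passes 50 or a number of a turn 0.15, either way. A call with a gripper value outside its range is refused whole. "hand" is the closure, from 0 (fully open) to 1 (shut), set as the call begins (left out, the last holds). The fingers move at their own pace and stop on an object; "squeeze" is the grip in N (left out, the last holds). Time passes only in rows, so rows that do not move let the fingers close. It gives the time, the measured TCP pose, the force, the opening and the grip force at its end, in the units of the state.
- status.observe(): the state, without advancing time (a new reading comes with each control period).
- read_camera(name): name is "scene" or "top"; returns the picture (400x640x3 uint8, red, green, blue); there is no depth.
- camera_info(name): a dict with "vfov" (degrees; the focal length in pixels is half the picture's height over the tangent of half this angle, whatever the lens; pixels are square), "cx", "cy" (the principal point, pixels), "distortion" ([k1, k2, p1, p2, k3] as OpenCV has them; the pictures are not rectified), "origin" and "attitude" of the camera in the world. Camera axes: x right, y down, z forward; pixel columns grow to the right and rows downward; lengths in m; the calibration is good to about 2 mm. A picture is of the moment at which its call begins. camera_info takes no time and is no camera call.
- ticket.hand_in(): hands the job in; it is judged then, once.
Trained networks look in the newest picture that a camera, given by its name, has taken for a name from the list of things; names that differ only in an ending like _2 or _b are one class to them, and where a whole thing is asked for, a point or a joint stands for the part that bears it (a point fixed in the world has none). Each returns a list of dicts, best first, with "conf" (0 to 1); they miss things now and then, are a little off and sometimes report something else, mostly with a low value. They report only what shows in the picture. A call takes as long as a camera call. They do not tell look-alikes from the thing itself.
- models.regions_of(camera, label): "mask" (400x640 bool, what is visible of it) and "extent" ([left, top, right, bottom] in pixels, round what is visible of it).
The state is a dict: "time": time; "qpos": joint angles; "qvel": joint speeds; "joint_efforts": joint torques, N m; "tool_pos": TCP position; "tool_rot": TCP orientation; "contact_force": force on the tool from outside, world axes, zero at the start; "torque": the same for the moment, N m; "opening": finger opening in m; "grip_force": force on a finger pad.
Only numpy, scipy, OpenCV 4.12 (cv2) and the standard library are available. Lean on these libraries where they do the work, as an engineer would, in place of code of your own. Each camera call takes 0.05 s, during which the arm holds its last target. There are 200 camera calls.

TASK

Start the dust extraction box by pressing its yellow treadle right down to its stop for about half a second, and let it come up again. Then lift the dark walnut temple blank out of its stand, pass its lower end straight down through the narrow slot in the box's lid until about 4 cm of it is below the top of the lid, and finish with the gripper still holding it there, upright and still, without forcing it against the box. Leave everything else on the bench as it is, including the pale maple blank.

Things in the scene. Friction and masses are not known exactly. Their poses are not given: they have to be found in the camera images.
- treadle (a joint): Angle (rad) of the yellow treadle plate: 0 up at rest, grows as pressed, 0.25 at its stop. Plate 125 long, 74 wide, 8 thick, rubber pad on top, hinged at its far end on a fixed dark steel base 150 x 90; a spring returns it. At rest it rises at 0.28 rad towards the free edge, at the stop it is almost level.
- treadle_pad (a point): The point to press: top of the treadle plate, on its midline, 95 mm from the hinge, 25 mm from the free edge. Frame: x level at rest, from free edge to hinge; y along the hinge; z up at rest. 52 mm above the table at rest; at the stop 29 mm above it and 3 mm farther from the hinge. Pressing here takes about 3 N at first, 6 to 7 N near the stop.
- walnut_mid (a point): Centre (half-way up) of the dark walnut blank, a loose upright wooden bar 8 x 20 x 150. Frame: x through the 8 mm, y along the 20 mm, z up; lower end 75 mm below. It stands with 1.5 mm play each side in a 35 mm deep pocket of a fixed grey block 70 x 70 x 45, pocket floor 10 mm above the table, so this point is 85 mm above the table and 115 mm of bar sticks out. It lifts straight up.
- maple_mid (a point): Centre of the pale maple blank, the same size and shape as the walnut one, in a second block of the same kind. Leave it. The two blocks may be in either of two places.
- slot (a point): Centre of the slot, at the top face of the aluminium lid of the dust extraction box, 130 mm above the table. Frame: x across the slot, y along it, z up. The slot is 12 across and 24 long (2 mm clear all round the blank), top edges chamfered 2 mm, lid 10 thick, empty space 112 mm deep below it. The blank fits either way round.
- varnish: Varnish tin, 84 across, 95 high; origin at the centre of its underside. Leave it.
- sandblock: Cork sanding block 100 x 60 x 35; origin at the centre of its underside. Leave it.
- driver: Red-handled screwdriver, 160 long, lying on the table. Leave it.
- glue: White glue bottle with an orange cap, 50 across, 120 high; origin at the centre of its underside. Leave it.
- tape: Black ring, 64 across, 25 high, lying flat; origin at the centre of its underside. Leave it.
- specs: Wooden spectacle front lying flat, 54 x 140 x 8; origin at the centre of its underside. Leave it.
- walnut: The dark walnut temple blank itself, 25 to 50 g: same axes as walnut_mid, origin at the centre of its lower end. A small brass hinge barrel, 7 thick and 10 long, tops it, 3.5 mm proud.
- duster: The dust extraction box, green, fixed, 140 x 140 x 130 high: clear wall on its +x side, black suction spigot 56 across on its +y side, 50 mm out, aluminium lid. Origin at the centre of its underside, same axes as slot.
Mind the look-alikes: they are no part of the job. Of the things that look like the part that bears treadle, the middle-sized one is meant.

How it is judged:
By the outcome, as a careful person would: the job done as asked, in the order asked, and still so for the second after the job is handed in, while the arm keeps its last pose, push and grip.
It also fails if it takes over 51 s, if anything falls off the work surface, if the arm or the gripper's body presses on something with over 40 N, if the wrist force passes 120 N, or if a joint passes its speed limit or range.

## Working session

There is one attempt and no reset: what is moved stays moved. The work goes in short steps, Python scripts to look and compute and a tool call to move; the robot and the scene stay as the last step left them, time stands still between calls to the robot, and variables do not carry over. Pictures are saved under pics/ and viewed, at most 10 in all, crops included, and the job is handed in when it is done.

Besides the shell and the picture viewer there is one more tool, called after "Call:" by a JSON object that holds its "method" and its "body", one argument or row to a line. send_rows: Moves the arm, as the interface text tells. Its arguments: {"type":"object","properties":{"plan":{"type":"array"},"hand":{"type":"number"},"squeeze":{"type":"number"}},"required":["plan"]}

```bash
ls; mkdir -p pics; python3 - <<'E'
from cell import status, read_camera, camera_info, models
import cv2
for c in("scene","top"):
    im=read_camera(c); cv2.imwrite(f"pics/{c}0.png",im[:,:,::-1]); print(camera_info(c))
    for l in ("treadle","walnut","maple_mid","duster"):
        try: print(c,l,[(round(r["conf"],2),list(map(int,r["extent"]))) for r in models.regions_of(c,l)])
        except Exception as e: print(c,l,e)
s=status.observe();print(s)
E
```

```text
pics
{'vfov': 43.25207013330134, 'cx': 313.2954664429333, 'cy': 201.9172502852346, 'distortion': array([0.03527068, 0.        , 0.        , 0.        , 0.        ]), 'origin': array([ 1.48009549, -0.26087091,  0.81004652]), 'attitude': array([-2.18176002,  0.01325654,  1.33176408])}
scene treadle [(0.89, [156, 159, 199, 212]), (0.72, [245, 209, 273, 238]), (0.65, [159, 222, 212, 270])]
scene walnut [(0.64, [304, 211, 316, 255])]
scene maple_mid [(0.62, [314, 178, 323, 213])]
scene duster [(0.55, [377, 161, 460, 244])]
{'vfov': 52.062415684869215, 'cx': 319.13779731663504, 'cy': 203.06178583139896, 'distortion': array([-0.03430267,  0.        ,  0.        ,  0.        ,  0.        ]), 'origin': array([ 0.39217681, -0.03608889,  1.34874088]), 'attitude': array([-3.03768102, -0.00860885, -1.55079208])}
top treadle [(0.9, [398, 266, 438, 324]), (0.87, [345, 213, 367, 241]), (0.77, [395, 189, 431, 229])]
top walnut [(0.65, [265, 112, 282, 138]), (0.44, [324, 165, 333, 178]), (0.16, [187, 175, 258, 236])]
top maple_mid []
top duster [(0.72, [191, 177, 261, 232])]
{'time': 0.5, 'qpos': array([-1.26899612e+00,  3.42046160e-01,  1.52413325e+00, -3.38797161e-05,
        1.27537366e+00, -1.46003601e-01]), 'qvel': array([ 0.00137031, -0.00082081, -0.00147051,  0.00160811, -0.00293519,
        0.00036748]), 'joint_efforts': array([-8.47956162e-04, -4.30816770e+01, -2.44313961e+01,  7.18192686e-02,
        4.90708672e-02, -1.24960292e-05]), 'tool_pos': array([ 0.22733069, -0.4732396 ,  0.2517049 ]), 'tool_rot': array([3.14155821e+00, 3.78259998e-05, 4.47813666e-01]), 'contact_force': array([0.19609072, 0.00875172, 0.15731026]), 'torque': array([-0.03188449,  0.05495774,  0.01991379]), 'grip_force': 0.0, 'opening': 0.09183704211850291}
```

```bash
python3 - <<'E'
import cv2,numpy as np
a=cv2.imread("pics/top0.png")[90:350,160:470];cv2.imwrite("pics/t1.png",cv2.resize(a,(715,600),interpolation=cv2.INTER_CUBIC))
a=cv2.imread("pics/scene0.png")[130:300,130:480];cv2.imwrite("pics/s1.png",cv2.resize(a,(800,388),interpolation=cv2.INTER_CUBIC))
E
```

```text
(no output)
```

View pics/t1.png

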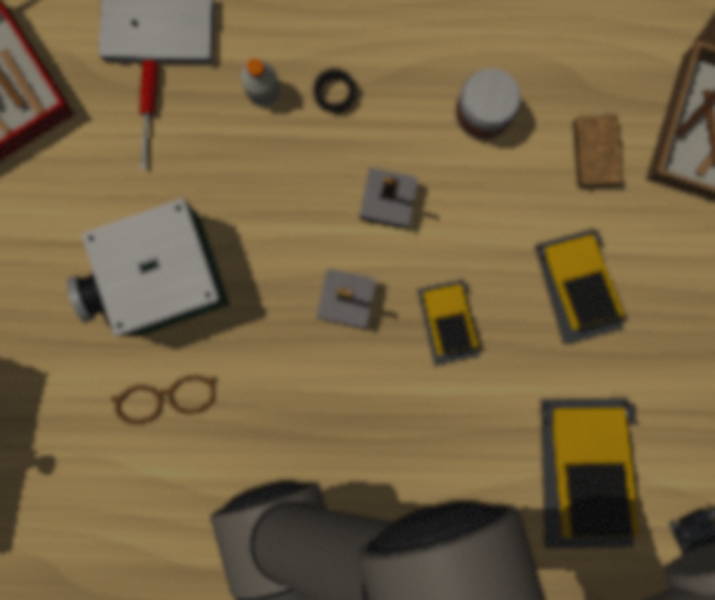

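View pics/s1.png

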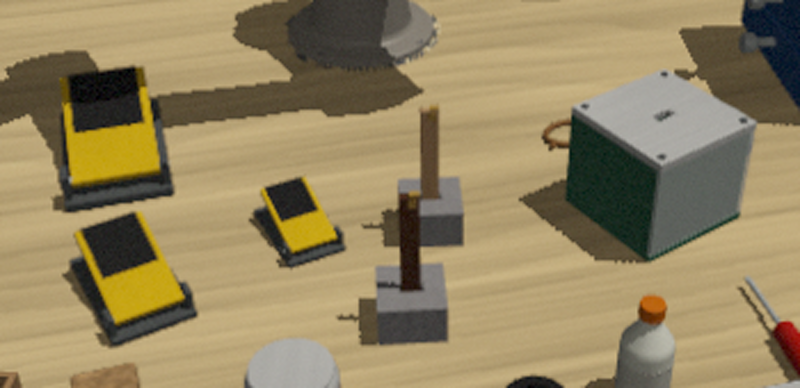

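The top view shows three yellow treadles: large (418,295), medium (413,209) and small (356,227). The one I want is the medium one, at (413,209). There are two blanks: dark walnut at (329,172) and pale maple at (309,217). The walnut's foot is nearest the scene camera, at about (309,235) in that picture. The slot is at about (225,205) in the top view. The white plate with a dark hole at the top left, near the driver, is only a look-alike.

```bash
cat > h.py <<'E'
import numpy as np,cv2
from scipy.spatial.transform import Rotation as R
from scipy.optimize import minimize
from cell import camera_info
CI={c:camera_info(c) for c in("scene","top")}
def KRT(c):
    i=CI[c];f=200/np.tan(np.radians(i["vfov"]/2))
    K=np.array([[f,0,i["cx"]],[0,f,i["cy"]],[0,0,1]]);M=R.from_euler("xyz",i["attitude"]).as_matrix().T
    return K,np.array(i["distortion"]),M,-M@i["origin"]
def proj(c,P):
    K,d,M,t=KRT(c);return cv2.projectPoints(np.atleast_2d(P).astype(float),cv2.Rodrigues(M)[0],t,K,d)[0][:,0]
def ray(c,uv,z):
    K,d,M,t=KRT(c);p=cv2.undistortPoints(np.array(uv,float).reshape(-1,1,2),K,d)[:,0]
    D=np.c_[p,np.ones(len(p))]@M;o=CI[c]["origin"];return o+D*((z-o[2])/D[:,2])[:,None]
def box(x0,x1,y0,y1,z0,z1): return np.array([[x,y,z] for x in(x0,x1) for y in(y0,y1) for z in(z0,z1)])
def place(P,p): # p=x,y,yaw
    c,s=np.cos(p[2]),np.sin(p[2]);Q=P.copy();Q[:,0]=p[0]+c*P[:,0]-s*P[:,1];Q[:,1]=p[1]+s*P[:,0]+c*P[:,1];return Q
S=8
def sil(c,parts,p,shape=(400,640)):
    m=np.zeros((shape[0]*S//2,shape[1]*S//2),np.uint8)
    for P in parts:
        h=cv2.convexHull(((proj(c,place(P,p))+.5)*S/2*16-8).astype(np.int32)); cv2.fillPoly(m,[h],255,shift=4)
    return cv2.resize(m,shape[::-1],interpolation=cv2.INTER_AREA)/255.
def fit(masks,parts,p0):
    def cost(p): 
        e=0
        for c,m in masks.items():
            s=sil(c,parts,p);e+=np.abs(s-m).sum()/m.sum()
        return e
    p0=np.array(p0,float);sim=np.array([p0,p0+[.01,0,0],p0+[0,.01,0],p0+[0,0,.12]])
    r=minimize(cost,p0,method="Nelder-Mead",options=dict(initial_simplex=sim,xatol=2e-4,fatol=1e-4,maxiter=150));return r.x,r.fun
def rect(c,m,z):
    ct=max(cv2.findContours(m.astype(np.uint8),0,2)[0],key=cv2.contourArea)[:,0]
    q=ray(c,ct,z)[:,:2].astype(np.float32);return cv2.minAreaRect(q*1000)
E
python3 - <<'E'
from h import *
from cell import read_camera,models
im={c:read_camera(c) for c in("scene","top")}
def near(c,l,uv):
    return min(models.regions_of(c,l),key=lambda r:np.hypot((r["extent"][0]+r["extent"][2])/2-uv[0],(r["extent"][1]+r["extent"][3])/2-uv[1]))
for uv in((413,209),(356,227),(418,295)):
    r=near("top","treadle",uv);print("rect",rect("top",r["mask"],.04))
t={"top":near("top","treadle",(413,209))["mask"].astype(float),"scene":near("scene","treadle",(185,246))["mask"].astype(float)}
c,s=np.cos(.28),np.sin(.28)
plate=np.array([[-(a*c+b*s),y,.0257+a*s-b*c] for a in(0,.120) for b in(0,.008) for y in(-.037,.037)]) # origin hinge, +x to hinge
plate[:,0]*=1
plateB=box(-.125,.02,-.045,.045,0,.012)
x0=ray("top",[[413,209]],.04)[0]
for parts,n in(([plate],"plate"),([plate,plateB],"plate+base")):
  for yaw in(-.1,.3):
    print(n,fit(t,parts,[x0[0]+.05,x0[1],yaw]))
d={"top":near("top","duster",(225,205))["mask"].astype(float),"scene":near("scene","duster",(418,202))["mask"].astype(float)}
th=np.linspace(0,6.28,17)
for k in(.07,):
  x0=ray("top",[[225,205]],.13)[0];b=box(-.07,.07,-.07,.07,0,.13)
  for yaw in(.2,-.2): print("duster",fit(d,[b],[x0[0],x0[1],yaw]))
g=im["top"].astype(float).mean(2);sub=g[190:220,210:242];bg=np.median(sub);w=np.clip(bg-25-sub,0,None);v,u=np.mgrid[190:220,210:242]
uv=[(w*u).sum()/w.sum(),(w*v).sum()/w.sum()];print("slot top",uv,ray("top",[uv],.13))
w2=np.clip(bg-20-sub,0,None);C=np.cov(np.c_[(u-uv[0]).ravel(),(v-uv[1]).ravel()].T,aweights=w2.ravel());print(C)
wm={"top":near("top","walnut",(329,172))["mask"].astype(float),"scene":near("scene","walnut",(310,233))["mask"].astype(float)}
x0=ray("top",[[329,168]],.16)[0];bar=box(-.004,.004,-.01,.01,.045,.162)
for yaw in(0,.4,-.4,1.2,1.57,2): print("walnut",fit(wm,[bar],[x0[0],x0[1],yaw]))
# annotated crop
a=im["top"][155:245,290:450][:,:,::-1];cv2.imwrite("pics/c1.png",cv2.resize(a,(800,450),interpolation=cv2.INTER_CUBIC))
E
```

```text
rect ((505.7149353027344, -346.36431884765625), (120.73880004882812, 77.02254486083984), 19.268136978149414)
rect ((449.0868225097656, -160.20008850097656), (90.17884826660156, 56.7808723449707), 14.63281536102295)
rect ((245.3851318359375, -361.84619140625), (179.15541076660156, 108.67557525634766), 5.453584671020508)
plate (array([ 0.56355075, -0.32997312,  0.27949516]), np.float64(0.16005640265155835))
plate (array([ 0.56318718, -0.3300097 ,  0.28401429]), np.float64(0.16198234648308796))
plate+base (array([ 0.54952463, -0.33907647,  0.20517282]), np.float64(0.8922577779226321))
plate+base (array([ 0.55064728, -0.33791496,  0.22126034]), np.float64(0.8890532442237831))
duster (array([0.50565367, 0.23993806, 0.37713158]), np.float64(0.12988436500834655))
duster (array([0.50605778, 0.2398815 , 0.38090164]), np.float64(0.12864224329655294))
slot top [np.float64(224.0757328990228), np.float64(204.92162052117263)] [[0.50793202 0.2400913  0.13      ]]
[[ 4.67253114 -1.1881257 ]
 [-1.1881257   1.88170485]]
walnut (array([ 0.62016854, -0.07159912, -0.03427506]), np.float64(0.31600570052582433))
walnut (array([ 0.61989992, -0.07136986,  0.47239783]), np.float64(0.3781702511513079))
walnut (array([ 0.62029198, -0.07116668, -0.14734862]), np.float64(0.30983640557025666))
walnut (array([ 0.62027259, -0.07170516,  0.42572815]), np.float64(0.3785399024313859))
walnut (array([ 0.61999047, -0.07132107,  2.23267743]), np.float64(0.3879652604425654))
walnut (array([ 0.62007004, -0.07130029,  2.24834595]), np.float64(0.3892234741056697))
```

View pics/c1.png

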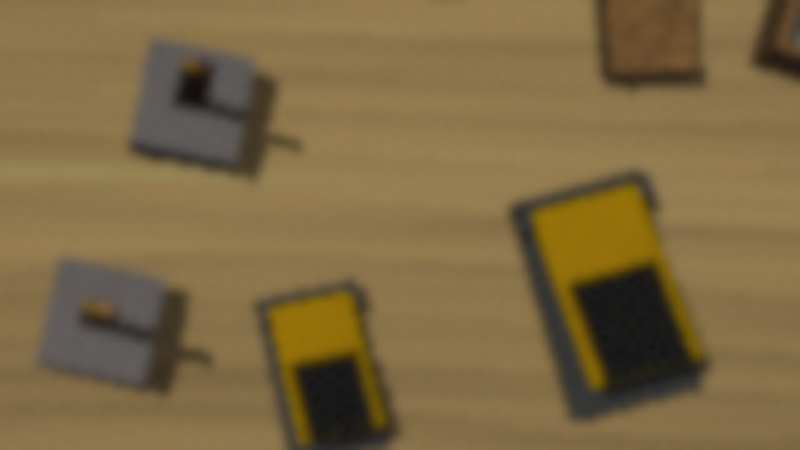

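Call:
{"method": "send_rows", "body": {
  "plan": [
    {"offset": [34.4, 0.2, 10]},
    {"offset": [34.4, 0.2, 10]},
    {"offset": [34.4, 0.2, 20]},
    {"offset": [34.4, 0.2, 20]},
    {"offset": [34.4, 0.2, 20]},
    {"offset": [34.4, 0.2, 20]},
    {"offset": [34.4, 0.2, 20]},
    {"offset": [34.4, 0.2, 20]},
    {"offset": [0, 0, 20]},
    {"offset": [0, 0, 0]},
    {"offset": [0, 0, 0]},
    {"offset": [0, 0, 0]}
  ],
  "hand": 1,
  "squeeze": 20
}}

```text
schema error: expected keys offset, yaw
```

```bash
python3 - <<'E'
from h import *
from cell import read_camera,status
s=status.observe();print(s["time"],s["tool_pos"],s["opening"],s["contact_force"])
print("pad px scene", proj("scene",[[.4758,-.3552,.052],[*s["tool_pos"][:2],s["tool_pos"][2]-.025]]))
im=read_camera("scene");cv2.imwrite("pics/p1.png",cv2.resize(im[180:300,120:280][:,:,::-1],(800,600),interpolation=cv2.INTER_CUBIC))
# blocks from first pictures
def grey(c,win):
    a=cv2.imread(f"pics/{c}0.png").astype(int);sat=a.max(2)-a.min(2);m=np.zeros((400,640));x0,y0,x1,y1=win
    s=(sat<28)[y0:y1,x0:x1];n,l,st,_=cv2.connectedComponentsWithStats(s.astype(np.uint8));k=1+st[1:,4].argmax()
    q=(l==k).astype(np.uint8);q=cv2.morphologyEx(q,cv2.MORPH_OPEN,np.ones((3,3)));q=cv2.morphologyEx(q,cv2.MORPH_CLOSE,np.ones((7,7)));m[y0:y1,x0:x1]=q;return m
mt=grey("top",(310,158,345,193))
B=box(-.035,.035,-.035,.035,0,.045)
for y in(-.1,-.4):print("block",fit({"top":mt},[B],[.62,-.071,y]),mt.sum())
E
```

```text
1.05 [ 0.22733543 -0.47324795  0.25173801] 0.09187571987186875 [ 0.4007758  -0.41296228  0.86380227]
pad px scene [[180.71578559 234.09437214]
 [119.14120408 128.91972639]]
block (array([ 0.62057662, -0.07458023, -0.09916623]), np.float64(0.11016042780748662)) 517.0
block (array([ 0.62054782, -0.07467323, -0.1231353 ]), np.float64(0.10954602343838889)) 517.0
```

View pics/p1.png

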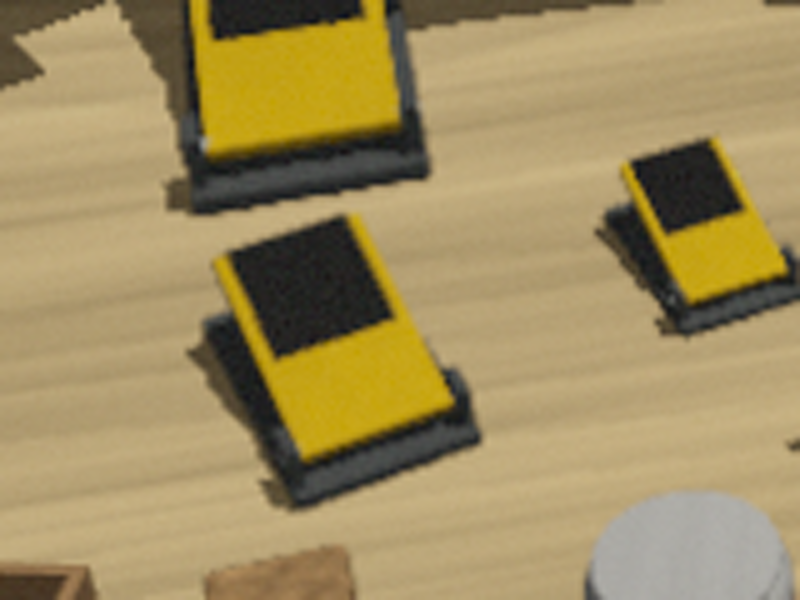

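The scene crop shows the medium treadle with its rubber pad. The predicted press point, full-picture (181,234), is crop (304,270) and lies on the pad's midline. The move was refused because every row needs a yaw, so I'm resending it.

Call:
{"method": "send_rows", "body": {
  "plan": [
    {"offset": [34.4, 0.2, 10], "yaw": 0},
    {"offset": [34.4, 0.2, 10], "yaw": 0},
    {"offset": [34.4, 0.2, 20], "yaw": 0},
    {"offset": [34.4, 0.2, 20], "yaw": 0},
    {"offset": [34.4, 0.2, 20], "yaw": 0},
    {"offset": [34.4, 0.2, 20], "yaw": 0},
    {"offset": [34.4, 0.2, 20], "yaw": 0},
    {"offset": [34.4, 0.2, 20], "yaw": 0},
    {"offset": [0, 0, 20], "yaw": 0},
    {"offset": [0, 0, 0], "yaw": 0},
    {"offset": [0, 0, 0], "yaw": 0}
  ],
  "hand": 1,
  "squeeze": 20
}}

```text
time: 2.2
tool_pos: [0.4759, -0.3557, 0.0918]
tool_rot: [-3.141, 0.0, 0.448]
contact_force: [-0.1, 0.7, 0.7]
opening: 0.0083
grip_force: 0.0
```

Call:
{"method": "send_rows", "body": {
  "plan": [
    {"offset": [0, 0, 10], "yaw": 0},
    {"offset": [0, 0, 8], "yaw": 0},
    {"offset": [0, 0, 7], "yaw": 0},
    {"offset": [0, 0, 6], "yaw": 0},
    {"offset": [0, 0, 4], "yaw": 0},
    {"offset": [0, 0, 3], "yaw": 0}
  ]
}}

```text
time: 2.8
tool_pos: [0.4758, -0.356, 0.0537]
tool_rot: [3.141, 0.001, 0.448]
contact_force: [-4.8, -1.9, 12.8]
opening: 0.0006
grip_force: 6.9
```

Call:
{"method": "send_rows", "body": {
  "plan": [
    {"offset": [0, 0, 1], "yaw": 0},
    {"offset": [0, 0, 0], "yaw": 0}
  ]
}}

```text
time: 3.0
tool_pos: [0.4758, -0.356, 0.0538]
tool_rot: [3.141, 0.001, 0.448]
contact_force: [-5.0, -0.5, 11.1]
opening: 0.0007
grip_force: 5.7
```

Call:
{"method": "send_rows", "body": {
  "plan": [
    {"offset": [0, 0, 1.5], "yaw": 0},
    {"offset": [0, 0, 0], "yaw": 0},
    {"offset": [0, 0, 0], "yaw": 0},
    {"offset": [0, 0, 0], "yaw": 0}
  ]
}}

```text
time: 3.4
tool_pos: [0.4758, -0.3561, 0.0534]
tool_rot: [3.14, 0.001, 0.448]
contact_force: [-7.7, 0.9, 19.7]
opening: 0.0006
grip_force: 9.9
```

Call:
{"method": "send_rows", "body": {
  "plan": [
    {"offset": [0, 0, -8], "yaw": 0},
    {"offset": [0, 0, -12], "yaw": 0},
    {"offset": [0, 0, -15], "yaw": 0},
    {"offset": [0, 0, -15], "yaw": -0.098},
    {"offset": [0, 0, -20], "yaw": -0.098},
    {"offset": [0, 0, -20], "yaw": -0.098},
    {"offset": [0, 0, -20], "yaw": -0.098},
    {"offset": [0, 0, -20], "yaw": -0.098},
    {"offset": [0, 0, -20], "yaw": -0.098},
    {"offset": [0, 0, -20], "yaw": -0.098},
    {"offset": [0, 0, -20], "yaw": -0.098},
    {"offset": [0, 0, -10], "yaw": -0.098},
    {"offset": [0, 0, 0], "yaw": -0.098}
  ],
  "hand": 0.35
}}

```text
time: 4.7
tool_pos: [0.4767, -0.3555, 0.253]
tool_rot: [3.139, 0.001, 1.432]
contact_force: [-0.0, 0.5, -0.9]
opening: 0.0595
grip_force: 0.0
```

```bash
python3 - <<'E'
from h import *
from cell import read_camera,models,status
im={c:read_camera(c) for c in("scene","top")}
for c in im: cv2.imwrite(f"pics/{c}2.png",im[c][:,:,::-1])
print(status.observe()["tool_pos"],status.observe()["tool_rot"],status.observe()["opening"])
print([(round(r["conf"],2),list(map(int,r["extent"]))) for r in models.regions_of("scene","treadle")])
# refine walnut by edges: joint model block+bar rendered, colour-free: compare averaged greys
a0={c:cv2.imread(f"pics/{c}0.png").astype(float) for c in im}
wins={"top":(312,158,342,192),"scene":(285,205,330,285)}
B=box(-.035,.035,-.035,.035,0,.045);bar=box(-.004,.004,-.01,.01,.045,.160)
def cost(p,cams=("top","scene"),full=False):
    e=0
    for c in cams:
        x0,y0,x1,y1=wins[c];I=a0[c][y0:y1,x0:x1].reshape(-1,3)
        T=box(-.035,.035,-.035,.035,.045,.0451)
        blk=sil(c,[B],p)[y0:y1,x0:x1].ravel();tp=sil(c,[T],p)[y0:y1,x0:x1].ravel();br=sil(c,[bar],np.r_[p[:2]+p[3:5],p[2]])[y0:y1,x0:x1].ravel()
        X=np.c_[(1-blk)*(1-br),(blk-tp)*(1-br),tp*(1-br),br]
        w,_,_,_=np.linalg.lstsq(X,I,rcond=None);e+=np.abs(X@w-I).mean()
    return e
for cams in(("top","scene"),("top",),("scene",)):
  best=None
  for y0 in(-.05,-.25):
    p0=np.array([.6204,-.073,y0,0,0]);sim=np.vstack([p0]+[p0+d for d in np.diag([.006,.006,.15,.003,.003])])
    r=minimize(cost,p0,args=(cams,),method="Nelder-Mead",options=dict(initial_simplex=sim,maxiter=220,xatol=1e-4,fatol=1e-3))
    print(cams,np.round(r.x,4),round(r.fun,3))
E
```

```text
[ 0.47616509 -0.35513666  0.25128704] [ 3.14158792e+00 -5.04761186e-04  1.42885420e+00] 0.059907349978952175
[(0.75, [161, 223, 213, 271]), (0.72, [247, 209, 274, 238]), (0.57, [158, 158, 200, 212])]
('top', 'scene') [ 0.6205 -0.0746 -0.1615  0.0014  0.0032] 33.644
('top', 'scene') [ 0.6204 -0.0733 -0.171   0.0012  0.0016] 33.772
('top',) [ 0.6201 -0.0773 -0.1701 -0.001   0.0055] 9.026
('top',) [ 0.6204 -0.0758 -0.1604 -0.0018  0.0035] 9.209
('scene',) [ 0.6195 -0.0739 -0.1723  0.0034  0.0024] 23.869
('scene',) [ 6.206e-01 -7.200e-02 -2.176e-01  2.600e-03 -1.000e-04] 23.916
```

Call:
{"method": "send_rows", "body": {
  "plan": [
    {"offset": [37.6, 12.9, 0], "yaw": 0},
    {"offset": [37.6, 12.9, 0], "yaw": 0},
    {"offset": [37.6, 12.9, 0], "yaw": 0},
    {"offset": [37.6, 12.9, 0], "yaw": 0},
    {"offset": [37.6, 12.9, 0], "yaw": 0},
    {"offset": [37.6, 12.9, 0], "yaw": 0},
    {"offset": [37.6, 12.9, 0], "yaw": 0},
    {"offset": [37.6, 12.9, 0], "yaw": 0},
    {"offset": [0, 0, 10], "yaw": 0.03},
    {"offset": [0, 0, 20], "yaw": 0},
    {"offset": [0, 0, 20], "yaw": 0},
    {"offset": [0, 0, 20], "yaw": 0},
    {"offset": [0, 0, 20], "yaw": 0},
    {"offset": [0, 0, 15], "yaw": 0},
    {"offset": [0, 0, 5], "yaw": 0},
    {"offset": [0, 0, 0], "yaw": 0},
    {"offset": [0, 0, 0], "yaw": 0}
  ]
}}

```text
time: 6.55
tool_pos: [0.6215, -0.0725, 0.1418]
tool_rot: [3.141, 0.0, 1.397]
contact_force: [0.4, 0.7, 0.4]
opening: 0.0593
grip_force: 0.0
```

```bash
python3 - <<'E'
from h import *
from cell import read_camera,status
im=read_camera("scene");s=status.observe();print(s["time"],s["tool_pos"],s["tool_rot"],s["contact_force"])
cv2.imwrite("pics/g1.png",cv2.resize(im[150:290,230:400][:,:,::-1],(728,600),interpolation=cv2.INTER_CUBIC))
E
```

```text
6.6 [ 0.62160427 -0.0726021   0.1421431 ] [3.14004012e+00 1.20127433e-04 1.39712822e+00] [ 0.07573119  0.35268801 -0.15253208]
```

View pics/g1.png

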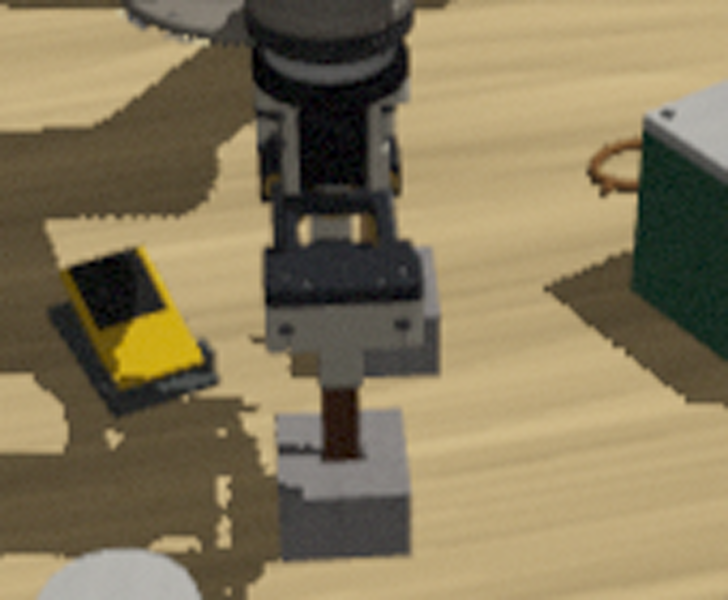

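The scene crop shows the near finger in line with the walnut bar, both at crop column 341, about pixel (310,240), and nothing is touching. Closing now.

Call:
{"method": "send_rows", "body": {
  "plan": [
    {"offset": [0, 0, 0], "yaw": 0},
    {"offset": [0, 0, 0], "yaw": 0},
    {"offset": [0, 0, 0], "yaw": 0},
    {"offset": [0, 0, 0], "yaw": 0},
    {"offset": [0, 0, 0], "yaw": 0},
    {"offset": [0, 0, 0], "yaw": 0}
  ],
  "hand": 1,
  "squeeze": 20
}}

```text
time: 7.2
tool_pos: [0.6211, -0.0725, 0.1412]
tool_rot: [3.142, 0.0, 1.398]
contact_force: [-0.2, -0.5, -0.2]
opening: 0.0163
grip_force: 0.0
```

Call:
{"method": "send_rows", "body": {
  "plan": [
    {"offset": [0, 0, 0], "yaw": 0},
    {"offset": [0, 0, 0], "yaw": 0},
    {"offset": [0, 0, 0], "yaw": 0},
    {"offset": [0, 0, 0], "yaw": 0}
  ]
}}

```text
time: 7.6
tool_pos: [0.6211, -0.0725, 0.1412]
tool_rot: [-3.142, 0.0, 1.398]
contact_force: [0.0, -0.2, -0.4]
opening: 0.0077
grip_force: 20.0
```

Call:
{"method": "send_rows", "body": {
  "plan": [
    {"offset": [0, 0, -5], "yaw": 0},
    {"offset": [0, 0, -10], "yaw": 0},
    {"offset": [0, 0, -10], "yaw": 0},
    {"offset": [0, 0, -10], "yaw": 0},
    {"offset": [0, 0, -15], "yaw": 0},
    {"offset": [0, 0, -20], "yaw": 0},
    {"offset": [0, 0, -20], "yaw": 0},
    {"offset": [0, 0, -20], "yaw": 0},
    {"offset": [0, 0, -20], "yaw": 0},
    {"offset": [0, 0, -20], "yaw": 0},
    {"offset": [0, 0, -10], "yaw": 0},
    {"offset": [0, 0, 0], "yaw": 0}
  ]
}}

```text
time: 8.8
tool_pos: [0.6216, -0.0726, 0.3033]
tool_rot: [3.138, 0.0, 1.398]
contact_force: [0.1, 1.0, -0.5]
opening: 0.0075
grip_force: 20.0
```

Call:
{"method": "send_rows", "body": {
  "plan": [
    {"offset": [15, -8.6, 0], "yaw": 0},
    {"offset": [30, -17, 0], "yaw": 0},
    {"offset": [30, -17, 0], "yaw": 0},
    {"offset": [30, -17, 0], "yaw": 0},
    {"offset": [30, -17, 0], "yaw": 0},
    {"offset": [30, -17, 0], "yaw": 0},
    {"offset": [30, -17, 0], "yaw": 0},
    {"offset": [30, -17, 0], "yaw": 0},
    {"offset": [30, -17, 0], "yaw": 0},
    {"offset": [20, -12, 0], "yaw": 0},
    {"offset": [13, -9.7, 0], "yaw": -0.093},
    {"offset": [0, 0, 0], "yaw": -0.092},
    {"offset": [0, 0, 0], "yaw": -0.092},
    {"offset": [0, 0, 0], "yaw": -0.092},
    {"offset": [0, 0, 0], "yaw": -0.092},
    {"offset": [0, 0, 0], "yaw": -0.092},
    {"offset": [0, 0, 0], "yaw": 0},
    {"offset": [0, 0, 0], "yaw": 0}
  ]
}}

```text
time: 10.6
tool_pos: [0.506, 0.2402, 0.3004]
tool_rot: [-3.14, -0.0, 1.949]
contact_force: [-0.3, -0.1, -0.9]
opening: 0.008
grip_force: 20.0
```

```bash
python3 - <<'E'
from h import *
from cell import read_camera,status
im=read_camera("scene");s=status.observe();t=s["tool_pos"];print(s["time"],t,s["tool_rot"],s["contact_force"])
cv2.imwrite("pics/scene3.png",im[:,:,::-1])
cv2.imwrite("pics/i1.png",cv2.resize(im[70:250,350:480][:,:,::-1],(433,600),interpolation=cv2.INTER_CUBIC))
a=cv2.imread("pics/top0.png");g=a.astype(float).mean(2);sat=a.max(2).astype(int)-a.min(2)
m=((sat<35)&(g>105)).astype(np.uint8);m[:, :188]=0;m[:,265:]=0;m[:170]=0;m[240:]=0
m=cv2.morphologyEx(m,cv2.MORPH_OPEN,np.ones((5,5)));print("lid",m.sum(),rect("top",m,.13))
# slot darkness in scene (old image), window around the projected slot
a0=cv2.imread("pics/scene0.png").astype(float).mean(2);c0=proj("scene",[[.507,.24,.13]])[0];print("proj",c0)
u0,v0=np.round(c0).astype(int);sub=a0[v0-8:v0+9,u0-10:u0+11];bg=np.median(sub);w=np.clip(bg-25-sub,0,None);v,u=np.mgrid[v0-8:v0+9,u0-10:u0+11]
uv=[(w*u).sum()/w.sum(),(w*v).sum()/w.sum()];print("slot scene",uv,ray("scene",[uv],.13))
print(np.round(sub[2:15:1]).astype(int))
E
```

```text
10.65 [0.50622881 0.24013017 0.30060443] [-3.14039919e+00 -1.27877470e-04  1.94904982e+00] [0.0437912  0.97271976 0.01923384]
lid 2033 ((508.25048828125, 240.4354248046875), (140.00274658203125, 139.49400329589844), 20.75625228881836)
proj [419.68892417 179.3781215 ]
slot scene [np.float64(420.1244577911245), np.float64(180.1821821821822)] [[0.51072992 0.23954043 0.13      ]]
[[168 168 167 167 167 165 167 166 166 167 167 166 165 166 168 168 167 168
  169 171 168]
 [168 167 168 167 167 167 166 166 167 167 167 167 168 168 169 168 167 168
  167 166 167]
 [167 165 167 166 166 167 168 167 168 168 167 167 168 170 168 170 169 166
  165 166 167]
 [167 166 167 167 167 166 168 167 169 167 168 168 168 168 166 166 167 166
  166 168 168]
 [167 168 168 168 166 167 165 168 169 167 168 168 160 158 166 165 167 168
  168 168 166]
 [169 167 167 169 166 168 169 170 168 152 152 133 119 140 150 160 166 168
  165 167 168]
 [168 168 167 168 170 169 170 153 145 111 118  85  73 101 112 151 161 168
  165 166 166]
 [166 167 168 167 168 161 138 118 114  98 104  66  67 112 147 158 161 165
  166 167 168]
 [167 167 168 167 166 161 128 106  89  89  74  94 143 152 168 166 167 168
  168 169 168]
 [165 167 167 166 167 166 155 126  93  93 142 149 168 166 168 169 169 170
  169 167 168]
 [167 168 166 169 169 168 167 157 148 149 168 167 166 168 169 168 167 169
  169 167 168]
 [166 168 167 168 168 168 167 168 168 168 168 171 168 168 167 169 166 169
  166 167 168]
 [168 169 169 170 166 168 170 170 170 170 169 169 168 168 169 169 168 169
  168 168 168]]
```

View pics/i1.png

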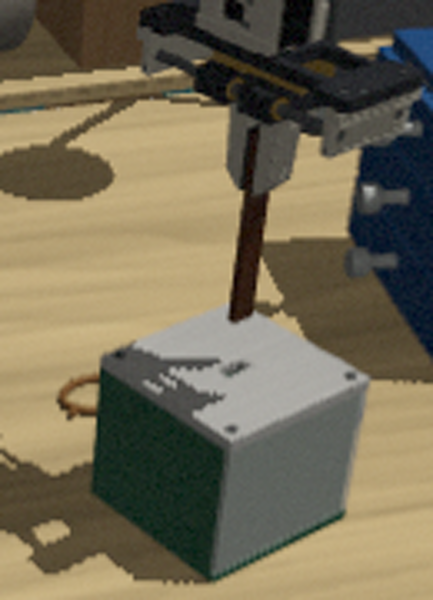

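The hover crop shows the blank held above the lid. Its lower end is near crop (240,320), about (422,166) in the full picture, and the slot is at crop (236,367), about (421,180). Next I check the bar's tilt and offset by projection.

```bash
cat > chk.py <<'E'
from h import *
from cell import read_camera,status
s=status.observe();t=s["tool_pos"];psi=s["tool_rot"][2]
for c in("scene","top"):
    im=read_camera(c).astype(float);b=t[2]-.1312
    L=box(-.004,.004,-.01,.01,b,b+.1);yaw=psi-np.pi/2
    E=proj(c,place(L,[t[0],t[1],yaw]));x0,y0=E.min(0).astype(int)-6;x1,y1=E.max(0).astype(int)+7
    r,g,bl=[im[y0:y1,x0:x1,k] for k in range(3)]
    m=((r<95)&(r>1.35*bl)&(r+g+bl<190)).astype(np.uint8)
    n,l,st,_=cv2.connectedComponentsWithStats(m);
    if n<2: print(c,"none");continue
    l=(l==1+st[1:,4].argmax());S=sil(c,[L],[t[0],t[1],yaw])[y0:y1,x0:x1]
    print(c,"rows: v, seen l,r | predicted l,r")
    for v in range(0,y1-y0,3):
        q=np.flatnonzero(l[v]);p=np.flatnonzero(S[v]>.5)
        print(v+y0,(q[[0,-1]]+x0) if len(q) else None,(p[[0,-1]]+x0) if len(p) else None)
    print("bottom seen",np.flatnonzero(l.any(1)).max()+y0,"pred",np.flatnonzero((S>.5).any(1)).max()+y0)
E
python3 chk.py
```

```text
scene rows: v, seen l,r | predicted l,r
120 [424 425] None
123 [424 425] None
126 [422 424] None
129 [423 429] [423 430]
132 [423 429] [422 430]
135 [423 429] [421 429]
138 [422 428] [421 429]
141 [422 428] [421 428]
144 [421 428] [420 428]
147 [421 427] [420 428]
150 [421 427] [420 427]
153 [420 426] [419 427]
156 [420 426] [419 426]
159 [420 425] [418 426]
162 [419 426] [418 425]
165 [419 422] [418 425]
168 None None
171 None None
bottom seen 166 pred 167
top rows: v, seen l,r | predicted l,r
191 None None
194 None None
197 None None
200 None [209 220]
203 None [210 224]
206 [218 220] [217 220]
209 None None
212 None None
bottom seen 206 pred 206
```

Call:
{"method": "send_rows", "body": {
  "plan": [
    {"offset": [-1.9, 1.7, 0], "yaw": 0.01},
    {"offset": [0, 0, 8], "yaw": 0},
    {"offset": [0, 0, 10], "yaw": 0},
    {"offset": [0, 0, 10], "yaw": 0},
    {"offset": [0, 0, 6], "yaw": 0},
    {"offset": [0, 0, 0], "yaw": 0},
    {"offset": [0, 0, 0], "yaw": 0}
  ]
}}

```text
time: 11.45
tool_pos: [0.5092, 0.2387, 0.2671]
tool_rot: [-3.141, 0.0, 1.941]
contact_force: [0.1, -0.0, -0.0]
opening: 0.0079
grip_force: 20.0
```

```bash
python3 - <<'E'
from h import *
from cell import read_camera,status
im=read_camera("scene");s=status.observe();t=s["tool_pos"];print(s["time"],t,s["tool_rot"],s["contact_force"])
print(proj("scene",[[*t[:2],t[2]-.1312],[.508,.24,.13]]))
cv2.imwrite("pics/i2.png",cv2.resize(im[140:215,370:470][:,:,::-1],(800,600),interpolation=cv2.INTER_CUBIC))
E
```

```text
11.5 [0.50932321 0.23874207 0.2674481 ] [3.14110100e+00 1.41420084e-04 1.94077753e+00] [-0.22936144 -0.48653253 -1.23905941]
[[419.86757755 177.80731123]
 [419.85173129 179.58644528]]
```

View pics/i2.png

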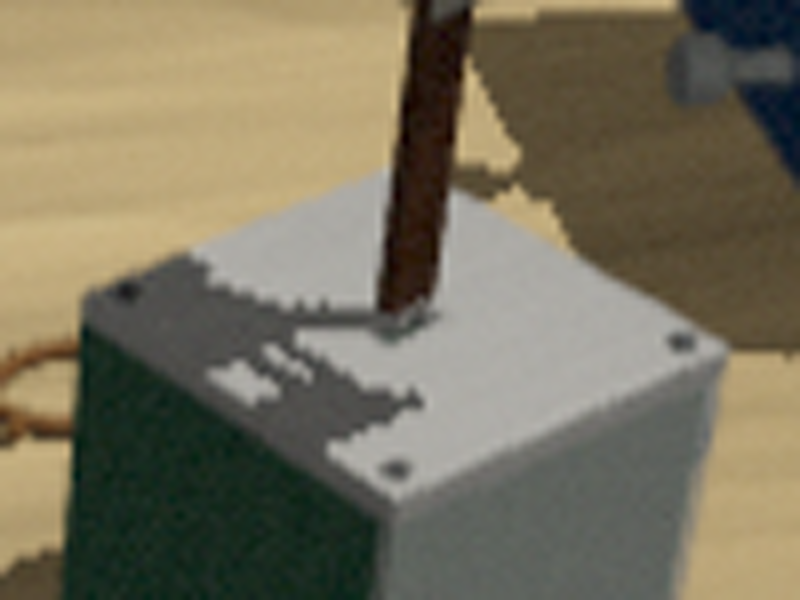

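The crop shows the blank's lower end just above the slot at crop (405,320), about (420,180), and laterally aligned. I'll enter gently.

Call:
{"method": "send_rows", "body": {
  "plan": [
    {"offset": [0, 0, 2], "yaw": 0},
    {"offset": [0, 0, 2], "yaw": 0},
    {"offset": [0, 0, 2], "yaw": 0},
    {"offset": [0, 0, 2], "yaw": 0},
    {"offset": [0, 0, 0], "yaw": 0}
  ]
}}

```text
time: 12.0
tool_pos: [0.509, 0.2386, 0.2588]
tool_rot: [-3.141, 0.0, 1.941]
contact_force: [-0.0, 1.0, -0.1]
opening: 0.0079
grip_force: 20.0
```

Call:
{"method": "send_rows", "body": {
  "plan": [
    {"offset": [0, 0, 2], "yaw": 0},
    {"offset": [0, 0, 2], "yaw": 0},
    {"offset": [0, 0, 2], "yaw": 0},
    {"offset": [0, 0, 0], "yaw": 0}
  ]
}}

```text
time: 12.4
tool_pos: [0.509, 0.2386, 0.2528]
tool_rot: [-3.141, 0.0, 1.941]
contact_force: [0.2, -0.1, -0.1]
opening: 0.0077
grip_force: 20.0
```

Call:
{"method": "send_rows", "body": {
  "plan": [
    {"offset": [0, 0, 2], "yaw": 0},
    {"offset": [0, 0, 2], "yaw": 0},
    {"offset": [0, 0, 2], "yaw": 0},
    {"offset": [0, 0, 2], "yaw": 0},
    {"offset": [0, 0, 0], "yaw": 0}
  ]
}}

```text
time: 12.9
tool_pos: [0.509, 0.2386, 0.2448]
tool_rot: [-3.141, 0.0, 1.941]
contact_force: [-0.9, 0.4, 0.0]
opening: 0.008
grip_force: 20.0
```

Call:
{"method": "send_rows", "body": {
  "plan": [
    {"offset": [0, 0, 3], "yaw": 0},
    {"offset": [0, 0, 4], "yaw": 0},
    {"offset": [0, 0, 4], "yaw": 0},
    {"offset": [0, 0, 4], "yaw": 0},
    {"offset": [0, 0, 4], "yaw": 0},
    {"offset": [0, 0, 3], "yaw": 0},
    {"offset": [0, 0, 1.6], "yaw": 0},
    {"offset": [0, 0, 0], "yaw": 0},
    {"offset": [0, 0, 0], "yaw": 0},
    {"offset": [0, 0, 0], "yaw": 0},
    {"offset": [0, 0, 0], "yaw": 0}
  ]
}}

```text
time: 14.0
tool_pos: [0.5092, 0.2387, 0.2218]
tool_rot: [3.141, 0.0, 1.941]
contact_force: [0.5, -0.4, 0.1]
opening: 0.0077
grip_force: 20.0
```

```bash
python3 - <<'E'
from h import *
from cell import read_camera,status
im=read_camera("scene");s=status.observe();t=s["tool_pos"];print(s["time"],t,s["tool_rot"],s["contact_force"],s["torque"])
cv2.imwrite("pics/f.png",cv2.resize(im[100:215,370:470][:,:,::-1],(520,598),interpolation=cv2.INTER_CUBIC))
E
```

```text
14.05 [0.50920568 0.2387033  0.22175578] [3.14127742e+00 9.81125173e-05 1.94077751e+00] [0.34856791 0.09640503 0.04301344] [ 0.00990892 -0.18325771  0.01602456]
```

View pics/f.png

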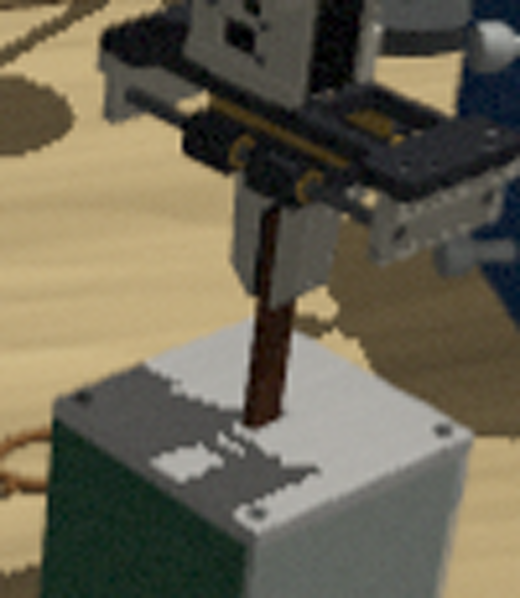

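The blank stands upright in the slot, at crop (263,420), about pixel (421,181). It is about 4 cm in with no contact force.

```bash
python3 -c "
from cell import ticket
print(ticket.hand_in())"
```

```text
the job is handed in; nothing more can be done
None
```

I pressed the medium treadle to its stop for about 0.6 s and let it come back up; the gripper now holds the walnut blank upright about 39 mm down through the lid slot with no measurable contact force, and I handed the job in at about 14 s (no verdict came back).

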